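# Call the helper and show which bottle goes where

## Robot

A 6-joint arm with a two-finger parallel gripper is mounted at the origin on the work surface. World frame = base frame: x ahead of the robot, y to its left, z up, the work surface at z = 0. Lengths are in m, angles in rad, forces in N, time in s.
With the tool pointing down it reaches from about 0.275 to 1 m from the base axis. Payload 8.4 kg.
Tool frame: the origin (TCP) lies midway between the tips of the shut fingers; the grasp point (between the pads) lies 19 mm behind it (env.hold_point_z is the distance from the TCP to the grasp point, in m); z points along the fingers, y is the line along which they close (so a half turn about z gives the same grasp; the last joint's range is limited). The gripper opens to 85 mm and grips with 20 to 120 N. Pads are 22 mm wide; open, the fingers measure 114 mm over their backs; the gripper's body (76 mm by 85 mm) begins 54 mm behind the grasp point. The pads swing forward as they close: fully open they stand 13 mm farther back than shut.
Start: joints at [-1.197, 0.353, 1.633, -0, 1.155, -0.002], TCP at [0.229, -0.581, 0.201] pointing down, gripper open.
Joint ranges: [-2.63, 2.63], [-0.92, 2.1], [0.06, 2.66], [-1.3, 4.44], [0, 2.69], [-3.02, 3.02]. Speed limits (rad/s): [2.22, 2.22, 2.79, 3.14, 3.14, 3.14].

## Interface

Orientations are given as a rotation vector (axis times angle).
In Python, from plant import env gives the robot as it stands.
- The arm moves only by the tool servo_tool, never from a script. Its argument "rows" is one flat list of numbers, 5 for each row, row after row: the closure, from -1 (fully open) to 1 (shut), then the shift along the tool's x, y, z as a fraction of full scale, then the turn about the tool's z as a fraction of full scale. A call has 1 to 20 rows; each row shifts and turns the commanded pose from where the row before left it, along the tool's axes as they then stand; what a row does not reach is not made up. Full scale, the value 1, is 0.05 m for a shift and 0.5 rad for a turn. A row lasts 1/10 s, in which the tool goes at most 50 mm and 8.59 degrees, less where a joint would pass 70% of its speed; a pose out of reach is approached as far as the arm can. A call with a number of a shift or a turn outside -1 to 1 is refused whole. A call with a gripper value outside its range is refused whole. The fingers move at their own pace and stop on an object; the grip force is fixed at half the most. Time passes only in rows, so rows that do not move let the fingers close. It gives the time, the measured TCP pose, the force, the opening and the grip force at its end, in the units of the state.
- env.read_state(): the state, without advancing time (a new reading comes with each control period).
- env.camera(name): name is "scene" or "top" or "wrist"; returns a dict with "pixels" (400x640x3 uint8, red, green, blue), "fx", "fy", "cx", "cy" (pixels), "R" (3x3) and "t" (3): a world point X has camera coordinates R X + t; the wrist camera has in their place "tool_from_camera" (4x4, takes a point from camera to tool coordinates, whose origin is the TCP and whose axes are the flange's). Camera axes: x right, y down, z forward; pixel columns grow to the right and rows downward; lengths in m; the calibration is good to about 2 mm. A picture is of the moment at which its call begins: read the wrist's pose just before it. There is no depth.
- env.close_job(): hands the job in; it is judged then, once.
The state is a dict: "clock": time; "qpos": joint angles; "dq": joint speeds; "joint_efforts": joint torques, N m; "tool_pos": TCP position; "tool_rot": TCP orientation; "ft_force": force on the tool from outside, world axes, zero at the start; "ft_torque": the same for the moment, N m; "grip_width": finger opening in m; "finger_force": force on a finger pad.
Only numpy, scipy, OpenCV 4.12 (cv2) and the standard library are available. Lean on these libraries where they do the work, as an engineer would, in place of code of your own. Each camera call takes 0.05 s, during which the arm holds its last target. There are 200 camera calls.

## Task

A blue-capped water bottle has been put in the tray of green-capped ones. Ring the counter bell with your fingertips to call the helper, then point at the stray bottle: hold your fingertips a couple of centimetres above its cap for two seconds. Then show where it belongs: point the same way at the empty place in the tray of blue-capped bottles, fingertips over its middle and a little above the height of the caps around it, and finish still pointing there; touch none of the bottles and leave the bell and the other things standing where they are.

Things in the scene. Friction and masses are not known exactly. Their poses are not given: they have to be found in the camera images.
- bell: counter bell standing loose on the table: dark foot, bright steel gong 84 mm wide, brass push button on top; 64 mm tall in all, about 0.28 kg. Origin: centre of its underside, z up
- bell_top (a point): centre of the top face of the bell's push button (17 mm in diameter, 64 mm above the table when not pressed)
- bell_plunger (a joint): how far the bell's push button is pressed down, m: 0 at rest, 0.005 at its stop; it springs back by itself. It takes 1.5 N to start it and 4 N to reach the stop; the bell rings from 0.0035 on
- stray: the stray: closed half-litre water bottle, 68 mm in diameter and 200 mm tall to the top of its cap, about 0.5 kg, standing loose and upright in its tray; blue screw cap 30 mm wide and 16 mm high. Origin: centre of its underside, z up. It stands in the tray of green-capped bottles, in any of the four places
- stray_cap (a point): centre of the top face of the stray bottle's blue cap, 200 mm above the bottle's underside, 204 mm above the table; z up
- gap: the empty place in the tray of blue-capped bottles, any of its four places: a faint round print, 66 mm wide, in the bare tray floor. Origin: centre of the place, on the tray's floor 4 mm above the table, z up. The caps of the bottles beside it end 200 mm above this point
- tray_green: open cardboard tray, 172 by 172 mm, walls 60 mm high and 4 mm thick, floor 4 mm thick, fixed; holds three green-capped bottles and the stray in two rows of two, 82 mm apart, each 41 mm from the tray's middle in its x and y. Origin: centre of its underside
- tray_blue: the same kind of tray, holding three blue-capped bottles and one empty place, laid out alike; the two trays stand left and right, either way round. Origin: centre of its underside
- green1: closed half-litre water bottle, 68 mm in diameter and 200 mm tall to the top of its cap, about 0.5 kg, standing loose and upright in its tray; green screw cap 30 mm wide and 16 mm high. Origin: centre of its underside, z up, a bystander
- green2: closed half-litre water bottle, 68 mm in diameter and 200 mm tall to the top of its cap, about 0.5 kg, standing loose and upright in its tray; green screw cap 30 mm wide and 16 mm high. Origin: centre of its underside, z up, a bystander
- green3: closed half-litre water bottle, 68 mm in diameter and 200 mm tall to the top of its cap, about 0.5 kg, standing loose and upright in its tray; green screw cap 30 mm wide and 16 mm high. Origin: centre of its underside, z up, a bystander
- blue1: closed half-litre water bottle, 68 mm in diameter and 200 mm tall to the top of its cap, about 0.5 kg, standing loose and upright in its tray; blue screw cap 30 mm wide and 16 mm high. Origin: centre of its underside, z up, a bystander
- blue2: closed half-litre water bottle, 68 mm in diameter and 200 mm tall to the top of its cap, about 0.5 kg, standing loose and upright in its tray; blue screw cap 30 mm wide and 16 mm high. Origin: centre of its underside, z up, a bystander
- blue3: closed half-litre water bottle, 68 mm in diameter and 200 mm tall to the top of its cap, about 0.5 kg, standing loose and upright in its tray; blue screw cap 30 mm wide and 16 mm high. Origin: centre of its underside, z up, a bystander
- tin: food tin with red and yellow wrapper, 76 mm in diameter, 108 mm tall, 0.45 kg, a bystander standing behind the bell. Origin: centre of its underside
- torch: black hand torch, 148 mm long and 41 mm wide at the head, lying on the table behind the bell, a bystander. Origin: on the table under its middle; x along it towards the head

How it is judged:
By the outcome, as a careful person would: the job done as asked, in the order asked, and still so for the second after the job is handed in, with the robot touching nothing.
It also fails if it takes over 58 s, if anything falls off the work surface, if the arm or the gripper's body presses on something with over 40 N, if the wrist force passes 120 N, or if a joint passes its speed limit or range.

## Working session

There is one attempt and no reset: what is moved stays moved. The work goes in short steps, Python scripts to look and compute and a tool call to move; the robot and the scene stay as the last step left them, time stands still between calls to the robot, and variables do not carry over. Pictures are saved under pics/ and viewed, at most 10 in all, crops included, and the job is handed in when it is done.

Besides the shell and the picture viewer there is one more tool, called after "Call:" as name(argument=value, ...) on one line, values as JSON. servo_tool: Moves the arm, as the interface text tells. Its arguments: {"type":"object","properties":{"rows":{"type":"array"}},"required":["rows"]}

```bash
mkdir -p pics
cat > h.py <<'E'
import numpy as np, cv2
from plant import env
def shot(n,f):
    c=env.camera(n); cv2.imwrite('pics/'+f,c['pixels'][:,:,::-1]); return c
def ray(c,u,v,z):
    R=np.array(c['R']);t=np.array(c['t']);o=-R.T@t
    d=R.T@np.array([(u-c['cx'])/c['fx'],(v-c['cy'])/c['fy'],1]); return o+d*(z-o[2])/d[2]
def blobs(m,amin=30):
    n,l,s,ce=cv2.connectedComponentsWithStats(m.astype(np.uint8))
    return [(ce[i].round(1),s[i].tolist()) for i in range(1,n) if s[i][4]>=amin]
E
python3 - <<'E'
from h import *
s=env.read_state();print(s['clock'],s['tool_pos'],s['tool_rot'],s['grip_width'])
c=shot('top','top.png');hsv=cv2.cvtColor(c['pixels'],cv2.COLOR_RGB2HSV)
print(-np.array(c['R']).T@c['t'])
H,S,V=cv2.split(hsv)
for n,m in (('blue',(H>100)&(H<130)&(S>120)&(V>60)),('green',(H>45)&(H<90)&(S>100)&(V>50)),('brass',(H>15)&(H<30)&(S>100)&(V>100))):
    for ce,st in blobs(m): print(n,ce,st,ray(c,*ce,0.204 if n!='brass' else .064).round(4))
shot('scene','scene.png')
E
```

```text
0.0 [ 0.22920241 -0.58088463  0.19985781] [-3.08491612e+00 -5.86609396e-01  4.28987922e-04] 0.08537555893294611
[ 0.40901317 -0.01905844  1.33133065]
blue [234.1 202.6] [229, 198, 11, 10, 86] [0.5857 0.2187 0.204 ]
blue [  3.4 216.7] [0, 210, 10, 14, 105] [0.5387 0.857  0.204 ]
blue [635.  224.2] [630, 217, 10, 15, 127] [ 0.5391 -0.8762  0.204 ]
blue [204.5 232.4] [200, 228, 10, 10, 83] [0.5022 0.296  0.204 ]
blue [233.8 232.6] [229, 228, 11, 10, 89] [0.5027 0.2156 0.204 ]
blue [391.4 234.7] [386, 230, 11, 11, 92] [ 0.5023 -0.2146  0.204 ]
blue [ 87.3 333.8] [65, 330, 45, 8, 97] [0.2317 0.5893 0.204 ]
green [  7.3 165.3] [0, 158, 17, 15, 184] [0.6851 0.8673 0.204 ]
green [ 54.  214.7] [19, 165, 82, 101, 4078] [0.546  0.7167 0.204 ]
green [630.9 171.6] [624, 165, 15, 14, 174] [ 0.6859 -0.8826  0.204 ]
green [399.7 206.7] [395, 202, 11, 10, 85] [ 0.5796 -0.2389  0.204 ]
green [427.6 217.3] [423, 212, 11, 11, 89] [ 0.5512 -0.3145  0.204 ]
green [419.3 245.9] [414, 241, 11, 11, 94] [ 0.4729 -0.2894  0.204 ]
green [638. 279.] [636, 273, 4, 13, 35] [ 0.3929 -0.8664  0.204 ]
brass [166.1  98. ] [157, 59, 19, 78, 1394] [0.9508 0.4872 0.064 ]
brass [328.7 257.1] [34, 78, 555, 322, 108802] [ 0.4435 -0.0475  0.064 ]
```

View pics/top.png

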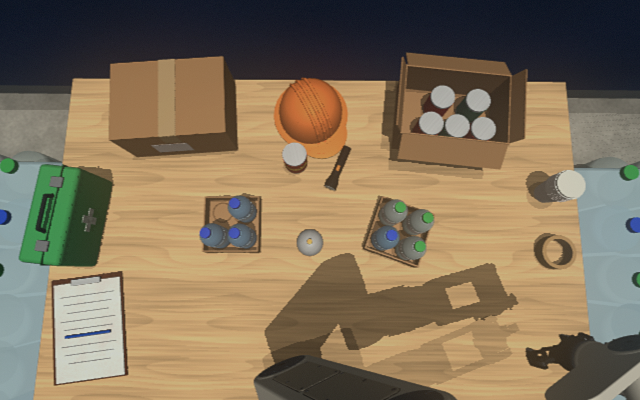

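View pics/scene.png

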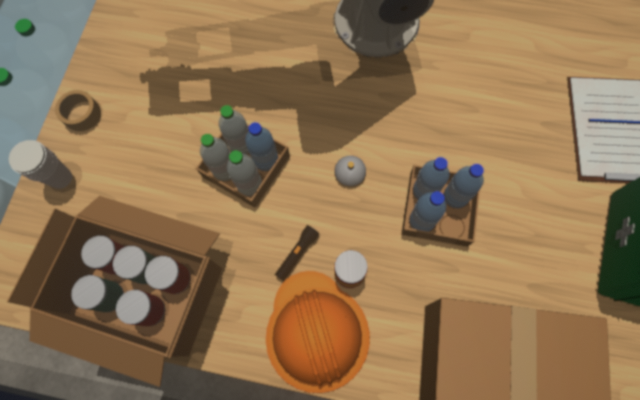

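Top view: green tray at right, with the stray's blue cap at (391,235). Blue tray at left, with the gap at about (222,212). The bell is at (310,242). The scene view agrees. Next I'll measure the bell and work out the moves.

Run:
```python
from h import *
from scipy.spatial.transform import Rotation as Ro
for n,(x0,x1,y0,y1) in (('top',(290,330,222,262)),('scene',(330,372,150,192))):
    c=env.camera(n);p=c['pixels'][y0:y1,x0:x1];h=cv2.cvtColor(p,cv2.COLOR_RGB2HSV);H,S,V=cv2.split(h)
    gong=(S<50)
    for ce,st in blobs(gong,100): print(n,'gong',ce+[x0,y0],st,ray(c,*(ce+[x0,y0]),.03).round(4))
    m=(S>80)&(H>10)&(H<35); m[:10]=m[-10:]=0; m[:,:10]=m[:,-10:]=0
    for ce,st in blobs(m,4): print(n,'btn',ce+[x0,y0],st,ray(c,*(ce+[x0,y0]),.062).round(4))
    if n=='scene':
        H,S,V=cv2.split(cv2.cvtColor(c['pixels'],cv2.COLOR_RGB2HSV))
        for ce,st in blobs((H>105)&(H<130)&(S>150)&(V>80)): print('blue',ce,st[4],ray(c,*ce,.202).round(4))
s=env.read_state();R=Ro.from_rotvec(s['tool_rot']).as_matrix();print(R.round(4));p=s['tool_pos']
c=env.camera('top')
cv2.imwrite('pics/crop.png',cv2.resize(c['pixels'][185:265,190:330,::-1],None,fx=5,fy=5,interpolation=cv2.INTER_CUBIC))
```

```text
top gong [309.5 242.2] [7, 8, 26, 26, 491] [0.49   0.0123 0.03  ]
top btn [309. 241.] [17, 17, 5, 5, 21] [0.4916 0.0131 0.062 ]
scene gong [349.9 170.6] [6, 6, 29, 29, 619] [0.4968 0.0161 0.03  ]
scene btn [350.4 164.3] [18, 11, 6, 7, 34] [0.4918 0.0153 0.062 ]
blue [254.6 128.5] 86 [ 0.504  -0.2118  0.202 ]
blue [440.4 163.3] 83 [0.5045 0.2182 0.202 ]
blue [476.2 169.9] 83 [0.5043 0.2984 0.202 ]
blue [436.9 197.7] 118 [0.5863 0.2214 0.202 ]
[[ 9.302e-01  3.670e-01 -4.000e-04]
 [ 3.670e-01 -9.302e-01  8.000e-04]
 [-0.000e+00 -9.000e-04 -1.000e+00]]
```

View pics/crop.png

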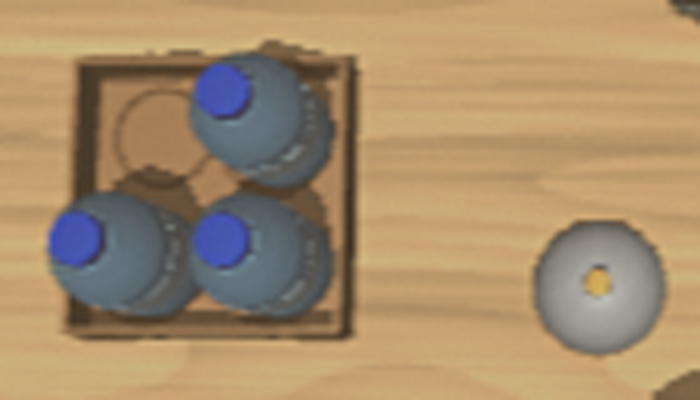

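The print at crop (165,137), about px (223,212), matches the layout. Targets are bell (0.492, 0.014), stray (0.503, -0.213) and gap (0.585, 0.299). I'll shut the fingers, rise, and travel to above the bell.

Call:
servo_tool(rows=[1,0,0,-0.8,0,1,0,0,-0.8,0,1,0.27,-0.28,0,0,1,0.58,-0.572,0,0,1,0.58,-0.572,0,0,1,0.58,-0.572,0,0,1,0.58,-0.572,0,0,1,0.58,-0.572,0,0,1,0.58,-0.572,0,0,1,0.58,-0.572,0,0,1,0.58,-0.572,0,0,1,0.58,-0.572,0,0,1,0.58,-0.572,0,0,1,0.58,-0.572,0,0,1,0.58,-0.572,0,0,1,0.58,-0.572,0,0,1,0.58,-0.572,0,0,1,0.58,-0.572,0,0,1,0.27,-0.28,0,0,1,0,0,0,0])

```text
clock: 2.25
tool_pos: [0.4921, 0.0154, 0.2804]
tool_rot: [-3.085, -0.591, -0.0]
ft_force: [0.2, -0.1, 0.5]
grip_width: -0.0004
finger_force: 0.0
```

Lower to about 0.12 and check with the wrist camera.

Call:
servo_tool(rows=[1,0,0,0.5,0,1,0,0,0.7,0,1,0,0,0.7,0,1,0,0,0.7,0,1,0,0,0.4,0,1,0,0,0.2,0,1,0,0,0,0,1,0,0,0,0])

```text
clock: 3.05
tool_pos: [0.492, 0.0129, 0.1215]
tool_rot: [3.086, 0.586, 0.002]
ft_force: [0.6, 0.2, 0.2]
grip_width: 0.0001
finger_force: 0.0
```

Run:
```python
from h import *
from scipy.spatial.transform import Rotation as Ro
s=env.read_state();c=shot('wrist','w1.png')
T=np.array(c['tool_from_camera']);R=Ro.from_rotvec(s['tool_rot']).as_matrix();p=s['tool_pos'];print(p,s['tool_rot'])
Rc=R@T[:3,:3];o=p+R@T[:3,3]
cc=dict(c);cc['R']=Rc.T;cc['t']=-Rc.T@o
H,S,V=cv2.split(cv2.cvtColor(c['pixels'],cv2.COLOR_RGB2HSV))
for ce,st in blobs((H>12)&(H<32)&(S>90)&(V>90),80): print(ce,st,ray(cc,*ce,.064).round(4))
X=cc['R']@np.array([.4917,.0142,.064])+cc['t'];print('pred',c['fx']*X[0]/X[2]+c['cx'],c['fy']*X[1]/X[2]+c['cy'])
```

```text
[0.49197574 0.01289004 0.12146201] [3.08614696e+00 5.86254486e-01 1.57391101e-03]
[84.5 54.3] [0, 0, 144, 166, 4051] [0.5297 0.2018 0.064 ]
[234.1 176.7] [33, 0, 388, 400, 49753] [0.4848 0.0798 0.064 ]
[453.3  13.8] [444, 0, 33, 35, 100] [ 0.6456 -0.0237  0.064 ]
[551. 239.] [460, 113, 180, 275, 4422] [ 0.53   -0.1757  0.064 ]
[315.8 199.6] [306, 190, 21, 21, 332] [0.4908 0.0147 0.064 ]
[217.4 331.5] [205, 319, 26, 27, 285] [0.3439 0.0517 0.064 ]
pred 316.7937748954602 198.79760041870566
```

View pics/w1.png

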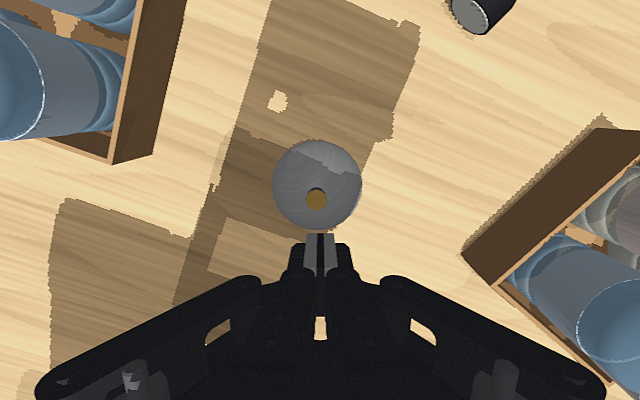

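The wrist view shows the button at (316,200), which casts to (0.491, 0.015) and agrees within 2 mm. I'll nudge over and go down in small steps.

Call:
servo_tool(rows=[1,0,-0.04,0.2,0,1,0,0,0.3,0,1,0,0,0.3,0,1,0,0,0.2,0,1,0,0,0.08,0,1,0,0,0.04,0,1,0,0,0.04,0,1,0,0,0.02,0,1,0,0,0,0,1,0,0,0,0])

```text
clock: 4.1
tool_pos: [0.4909, 0.0152, 0.0619]
tool_rot: [3.086, 0.587, 0.001]
ft_force: [-0.8, 0.8, -0.2]
grip_width: 0.0002
finger_force: 0.0
```

Call:
servo_tool(rows=[1,0,0,0.02,0,1,0,0,0,0,1,0,0,0,0])

```text
clock: 4.4
tool_pos: [0.4907, 0.0152, 0.0606]
tool_rot: [-3.086, -0.587, -0.0]
ft_force: [0.2, -0.1, 0.9]
grip_width: 0.0004
finger_force: 0.0
```

Call:
servo_tool(rows=[1,0,0,0.02,0,1,0,0,0,0,1,0,0,0,0])

```text
clock: 4.7
tool_pos: [0.4907, 0.0152, 0.0595]
tool_rot: [3.086, 0.587, -0.0]
ft_force: [-0.3, -0.4, 0.2]
grip_width: -0.0001
finger_force: 0.0
```

No force yet, so the tips may not be touching. Checking visually.

Run:
```python
from h import *
a=shot('wrist','w2.png')['pixels'][130:290,240:400];b=env.camera('scene')['pixels'][130:210,310:390]
cv2.imwrite('pics/c2.png',np.hstack([cv2.resize(x[:,:,::-1],(400,400),interpolation=cv2.INTER_CUBIC) for x in (a,b)]))
print([env.read_state()[k] for k in('ft_force','tool_pos','joint_efforts')])
```

```text
[array([-0.45557091,  0.67296209,  0.30465381]), array([0.49068705, 0.01513427, 0.05958135]), array([-9.37347795e-04, -4.94290280e+01, -2.40311015e+01,  2.49327213e-04,
        1.68078343e-03, -2.32383013e-05])]
```

View pics/c2.png

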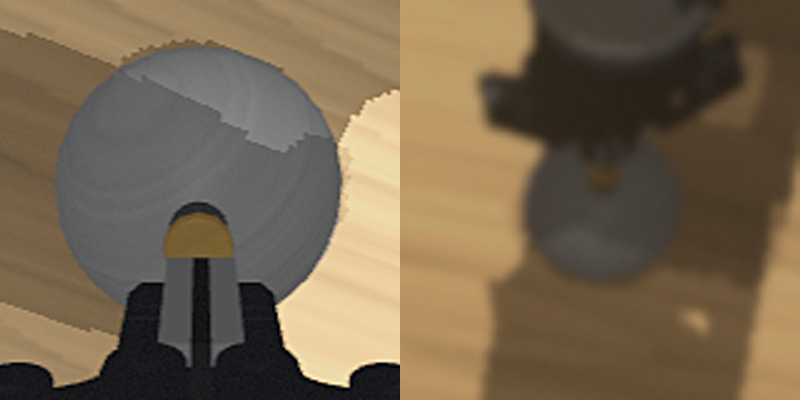

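The tips are centred over the button but apparently not pressing yet. I'll continue in 1 mm steps, watching the force.

Call:
servo_tool(rows=[1,0,0,0.02,0,1,0,0,0,0,1,0,0,0,0])

```text
clock: 5.1
tool_pos: [0.4907, 0.0151, 0.0585]
tool_rot: [-3.086, -0.587, 0.0]
ft_force: [0.5, -0.5, -0.3]
grip_width: 0.0004
finger_force: 0.0
```

Call:
servo_tool(rows=[1,0,0,0.02,0,1,0,0,0,0,1,0,0,0,0])

```text
clock: 5.4
tool_pos: [0.4906, 0.0151, 0.0575]
tool_rot: [-3.086, -0.587, 0.0]
ft_force: [-0.0, -0.1, 0.3]
grip_width: 0.0002
finger_force: 0.0
```

Call:
servo_tool(rows=[1,0,0,0.02,0,1,0,0,0,0,1,0,0,0,0])

```text
clock: 5.7
tool_pos: [0.4906, 0.0152, 0.0565]
tool_rot: [-3.086, -0.587, 0.0]
ft_force: [-0.3, -0.1, 0.4]
grip_width: -0.0003
finger_force: 0.0
```

Call:
servo_tool(rows=[1,0,0,0.02,0,1,0,0,0,0,1,0,0,0,0])

```text
clock: 6.0
tool_pos: [0.4907, 0.0151, 0.0555]
tool_rot: [-3.086, -0.587, 0.0]
ft_force: [-0.1, 0.2, 0.6]
grip_width: 0.0001
finger_force: 0.0
```

Call:
servo_tool(rows=[1,0,0,0.02,0,1,0,0,0,0,1,0,0,0,0])

```text
clock: 6.3
tool_pos: [0.4906, 0.0151, 0.0545]
tool_rot: [-3.086, -0.587, 0.0]
ft_force: [-0.1, -0.2, -1.0]
grip_width: -0.0
finger_force: 0.0
```

Run:
```python
from h import *
f=[]
for i in range(3):
    c=env.camera('wrist');f.append(env.read_state()['ft_force'])
print(np.mean(f,0),env.read_state()['tool_pos'])
H,S,V=cv2.split(cv2.cvtColor(c['pixels'],cv2.COLOR_RGB2HSV))
m=(H>12)&(H<32)&(S>90)&(V>90);m[:190]=0;m[250:]=0;m[:,:280]=0;m[:,360:]=0
print(blobs(m,20),c['fx'],np.array(c['tool_from_camera']).round(3).tolist())
```

```text
[-0.26780555 -0.06773718 -0.31406125] [0.49073507 0.01515693 0.05460414]
[(array([318.7, 226.3]), [305, 218, 29, 18, 340])] 306.9479366598238 [[0.001, -0.962, -0.273, 0.068], [1.0, 0.001, -0.0, 0.001], [0.001, -0.273, 0.962, -0.173], [0.0, 0.0, 0.0, 1.0]]
```

No contact 9 mm below the expected height, so I'll triangulate the fingertip from both views before going on.

Run:
```python
from h import *
from scipy.spatial.transform import Rotation as Ro
s=env.read_state();c=env.camera('wrist');b=env.camera('scene')
T=np.array(c['tool_from_camera']);R=Ro.from_rotvec(s['tool_rot']).as_matrix();p=s['tool_pos']
Rc=R@T[:3,:3];cc=dict(c);cc['R']=Rc.T;cc['t']=-Rc.T@(p+R@T[:3,3])
print('scene cam',-np.array(b['R']).T@b['t'])
for z in(.05,.06,.07,.08,.09): print(z,'wrist tip',(R.T@(ray(cc,319,233,z)-p)).round(4),'scene(350.4,163)',(R.T@(ray(b,350.4,163,z)-p)).round(4))
for X in ((0,0,0),(.011,0,0),(-.011,0,0),(.011,0,-.02)):
    w=p+R@np.array(X);q=np.array(b['R'])@w+b['t'];u=(b['fx']*q[0]/q[2]+b['cx'],b['fy']*q[1]/q[2]+b['cy'])
    q=cc['R']@w+cc['t'];print(X,np.round(u,1),np.round((c['fx']*q[0]/q[2]+c['cx'],c['fy']*q[1]/q[2]+c['cy']),1))
A=cv2.resize(c['pixels'][180:260,280:360,::-1],(400,400),interpolation=cv2.INTER_NEAREST)
B=cv2.resize(b['pixels'][140:190,325:375,::-1],(400,400),interpolation=cv2.INTER_NEAREST)
cv2.imwrite('pics/c3.png',np.clip(np.hstack([A,B])*1.6,0,255).astype(np.uint8))
```

```text
scene cam [0.94535637 0.06224543 1.21376415]
0.05 wrist tip [-0.0065  0.0006  0.0046] scene(350.4,163) [-0.007  -0.0017  0.0046]
0.06 wrist tip [-0.0023  0.0006 -0.0054] scene(350.4,163) [-0.0032 -0.0006 -0.0054]
0.07 wrist tip [ 0.0019  0.0007 -0.0154] scene(350.4,163) [ 0.0007  0.0004 -0.0154]
0.08 wrist tip [ 0.0061  0.0007 -0.0254] scene(350.4,163) [ 0.0045  0.0015 -0.0254]
0.09 wrist tip [ 0.0103  0.0007 -0.0354] scene(350.4,163) [ 0.0083  0.0026 -0.0354]
(0, 0, 0) [350.3 165. ] [318. 226.]
(0.011, 0, 0) [351.1 168.9] [318.  208.7]
(-0.011, 0, 0) [349.5 161. ] [318.  242.8]
(0.011, 0, -0.02) [351.4 166.1] [317.7 220.5]
```

View pics/c3.png

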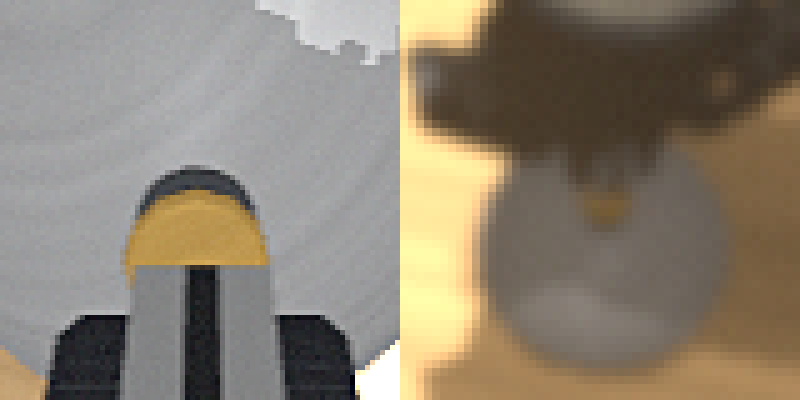

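The button's centre row (232) fits an unpressed top at z≈0.064, so the tips must end above the reported TCP. I'll keep stepping down with the force watch.

Call:
servo_tool(rows=[1,0,0,0.03,0,1,0,0,0,0,1,0,0,0,0])

```text
clock: 6.85
tool_pos: [0.4906, 0.0151, 0.053]
tool_rot: [-3.086, -0.587, 0.0]
ft_force: [0.2, -0.3, -0.8]
grip_width: 0.0001
finger_force: 0.0
```

Call:
servo_tool(rows=[1,0,0,0.03,0,1,0,0,0,0,1,0,0,0,0])

```text
clock: 7.15
tool_pos: [0.4906, 0.0151, 0.0515]
tool_rot: [-3.086, -0.587, 0.0]
ft_force: [-0.7, 0.2, -0.6]
grip_width: -0.0001
finger_force: 0.0
```

Call:
servo_tool(rows=[1,0,0,0.03,0,1,0,0,0,0,1,0,0,0,0])

```text
clock: 7.45
tool_pos: [0.4906, 0.0151, 0.05]
tool_rot: [-3.086, -0.587, 0.0]
ft_force: [-0.8, -0.6, -0.8]
grip_width: -0.0002
finger_force: 0.0
```

Call:
servo_tool(rows=[1,0,0,0.04,0,1,0,0,0,0,1,0,0,0,0])

```text
clock: 7.75
tool_pos: [0.4906, 0.0152, 0.048]
tool_rot: [-3.086, -0.587, 0.0]
ft_force: [-0.4, -0.3, -0.5]
grip_width: 0.0002
finger_force: 0.0
```

Call:
servo_tool(rows=[1,0,0,0.04,0,1,0,0,0,0,1,0,0,0,0])

```text
clock: 8.05
tool_pos: [0.4906, 0.0151, 0.046]
tool_rot: [-3.086, -0.587, 0.0]
ft_force: [-0.7, -0.7, -0.4]
grip_width: 0.0001
finger_force: 0.0
```

Run:
```python
from h import *
c=env.camera('wrist');print(env.read_state()['ft_force'],env.read_state()['tool_pos'])
H,S,V=cv2.split(cv2.cvtColor(c['pixels'],cv2.COLOR_RGB2HSV))
m=(H>12)&(H<32)&(S>90)&(V>90);m[:190]=0;m[250:]=0;m[:,:280]=0;m[:,360:]=0
print(blobs(m,20))
for r in range(214,246,2): print(r,int(m[r].sum()),end='; ')
```

```text
[ 0.506498    0.58864555 -0.35699563] [0.4906789  0.0151384  0.04606031]
[(array([317.8, 229.1]), [304, 223, 29, 19, 211])]
214 0; 216 0; 218 0; 220 0; 222 0; 224 11; 226 18; 228 22; 230 26; 232 27; 234 2; 236 1; 238 2; 240 1; 242 0; 244 0;
```

The button shifts in the image just as a still, unpressed one would, so the tips are still above it. Continuing.

Call:
servo_tool(rows=[1,0,0,0.04,0,1,0,0,0.04,0,1,0,0,0,0,1,0,0,0,0])

```text
clock: 8.5
tool_pos: [0.4906, 0.0151, 0.042]
tool_rot: [-3.086, -0.587, 0.0]
ft_force: [0.1, -0.2, 0.0]
grip_width: 0.0004
finger_force: 0.0
```

Call:
servo_tool(rows=[1,0,0,0.03,0,1,0,0,0.03,0,1,0,0,0,0,1,0,0,0,0])

```text
clock: 8.9
tool_pos: [0.4906, 0.0152, 0.039]
tool_rot: [-3.086, -0.587, 0.0]
ft_force: [1.0, -0.2, 0.7]
grip_width: 0.0004
finger_force: 0.0
```

Call:
servo_tool(rows=[1,0,0,0.03,0,1,0,0,0,0,1,0,0,0,0])

```text
clock: 9.2
tool_pos: [0.4906, 0.0151, 0.0375]
tool_rot: [-3.086, -0.587, 0.0]
ft_force: [-0.2, 0.8, -0.5]
grip_width: -0.0002
finger_force: 0.0
```

Call:
servo_tool(rows=[1,0,0,0.03,0,1,0,0,0,0,1,0,0,0,0])

```text
clock: 9.5
tool_pos: [0.4906, 0.0151, 0.036]
tool_rot: [-3.086, -0.587, 0.0]
ft_force: [0.9, -0.4, 0.9]
grip_width: 0.0
finger_force: 0.0
```

Call:
servo_tool(rows=[1,0,0,0.03,0,1,0,0,0,0,1,0,0,0,0])

```text
clock: 9.8
tool_pos: [0.4906, 0.0151, 0.0345]
tool_rot: [-3.086, -0.587, 0.0]
ft_force: [0.1, -0.2, 0.1]
grip_width: -0.0001
finger_force: 0.0
```

Call:
servo_tool(rows=[1,0,0,0.03,0,1,0,0,0,0,1,0,0,0,0])

```text
clock: 10.1
tool_pos: [0.4909, 0.0152, 0.0332]
tool_rot: [3.086, 0.587, 0.0]
ft_force: [-0.5, 0.2, 2.0]
grip_width: 0.0003
finger_force: 0.8
```

Call:
servo_tool(rows=[1,0,0,0.03,0,1,0,0,0,0,1,0,0,0,0])

```text
clock: 10.4
tool_pos: [0.4909, 0.0152, 0.0317]
tool_rot: [3.086, 0.587, 0.0]
ft_force: [0.8, 0.5, 2.0]
grip_width: 0.0003
finger_force: 1.1
```

Run:
```python
from h import *
c=env.camera('wrist');print(env.read_state()['ft_force'],env.read_state()['tool_pos'])
H,S,V=cv2.split(cv2.cvtColor(c['pixels'],cv2.COLOR_RGB2HSV))
m=(H>12)&(H<32)&(S>90)&(V>90);m[:190]=0;m[250:]=0;m[:,:280]=0;m[:,360:]=0
print(blobs(m,20))
for r in range(214,246,2): print(r,int(m[r].sum()),end='; ')
```

```text
[-0.02230307  1.01642126  2.19833344] [0.49080727 0.01514403 0.03165699]
[]
214 0; 216 0; 218 0; 220 0; 222 0; 224 0; 226 0; 228 0; 230 0; 232 3; 234 0; 236 0; 238 0; 240 1; 242 2; 244 0;
```

Contact is at TCP ≈0.034, so the real tips are about 30 mm short of the reported TCP. Press until about 4 N.

Call:
servo_tool(rows=[1,0,0,0.02,0,1,0,0,0.02,0,1,0,0,0,0,1,0,0,0,0])

```text
clock: 10.85
tool_pos: [0.4908, 0.0151, 0.0296]
tool_rot: [3.086, 0.587, 0.0]
ft_force: [1.1, -0.2, 3.5]
grip_width: -0.0002
finger_force: 1.6
```

Call:
servo_tool(rows=[1,0,0,0.01,0,1,0,0,0,0,1,0,0,0,0])

```text
clock: 11.15
tool_pos: [0.4908, 0.0151, 0.0291]
tool_rot: [3.086, 0.587, 0.0]
ft_force: [1.3, -0.2, 2.8]
grip_width: 0.0
finger_force: 1.8
```

Call:
servo_tool(rows=[1,0,0,0.01,0,1,0,0,0,0,1,0,0,0,0])

```text
clock: 11.45
tool_pos: [0.4908, 0.0151, 0.0286]
tool_rot: [3.086, 0.587, 0.0]
ft_force: [1.0, 0.5, 4.1]
grip_width: -0.0003
finger_force: 1.9
```

About 3.8 N gives roughly 4.6 mm of press, so the bell has rung. Rise, then go over the stray, with the tip at TCP z + 0.031.

Call:
servo_tool(rows=[1,0,0,-0.1,0,1,0,0,-0.3,0,1,0,0,-0.6,0,1,0,0,-0.8,0,1,0,0,-0.8,0,1,0,0,-0.8,0,1,0,0,-0.7,0,1,0,0,-0.3,0,1,0,0,-0.2,0,1,-0.1,0.3,0,0,1,-0.2,0.6,0,0,1,-0.2,0.6,0,0,1,-0.2,0.6,0,0,1,-0.2,0.6,0,0,1,-0.2,0.6,0,0,1,-0.2,0.6,0,0,1,-0.15,0.43,0,0,1,-0.2,0,0,0,1,0,0,0,0,1,0,0,0,0])

```text
clock: 13.45
tool_pos: [0.4927, -0.2157, 0.2581]
tool_rot: [-3.085, -0.586, 0.001]
ft_force: [0.2, -0.1, 0.3]
grip_width: -0.0005
finger_force: 0.0
```

Run:
```python
from h import *
from scipy.spatial.transform import Rotation as Ro
s=env.read_state();c=shot('wrist','w3.png');t=env.camera('top')
p=s['tool_pos'];R=Ro.from_rotvec(s['tool_rot']).as_matrix();print(s['clock'],p,s['tool_rot'],s['ft_force'])
T=np.array(c['tool_from_camera']);Rc=R@T[:3,:3];cc=dict(c);cc['R']=Rc.T;cc['t']=-Rc.T@(p+R@T[:3,3])
H,S,V=cv2.split(cv2.cvtColor(c['pixels'],cv2.COLOR_RGB2HSV))
for n,m in(('b',(H>105)&(H<130)&(S>150)&(V>60)),('g',(H>45)&(H<90)&(S>100)&(V>50))):
    for ce,st in blobs(m,60): print(n,ce,st,ray(cc,*ce,.204).round(4))
q=cc['R']@np.array([.503,-.213,.204])+cc['t'];print('pred',c['fx']*q[0]/q[2]+c['cx'],c['fy']*q[1]/q[2]+c['cy'])
d=R.T@(np.array([.503,-.213,.194])-p);print('shift units',(d/.05).round(3))
m=t['pixels'][222:262,290:330];S=cv2.cvtColor(m,cv2.COLOR_RGB2HSV)[:,:,1];print([(ce+[290,222],st) for ce,st in blobs(S<50,100)])
```

```text
13.45 [ 0.49272394 -0.21567544  0.25809944] [-3.08525246e+00 -5.86395454e-01  1.48508174e-03] [ 0.18118605 -0.06019865  0.32392269]
b [319.8 186.7] [301, 166, 39, 41, 1204] [ 0.5031 -0.2126  0.204 ]
g [391.1 103. ] [369, 81, 45, 45, 1473] [ 0.5787 -0.2371  0.204 ]
g [463.3 175. ] [441, 155, 45, 41, 1438] [ 0.5515 -0.3101  0.204 ]
g [391.6 250.3] [373, 231, 39, 39, 1168] [ 0.475  -0.2863  0.204 ]
pred 320.244001802092 186.99294819722178
shift units [0.212 0.027 1.282]
[(array([309.5, 242.2]), [7, 8, 26, 26, 495])]
```

View pics/w3.png

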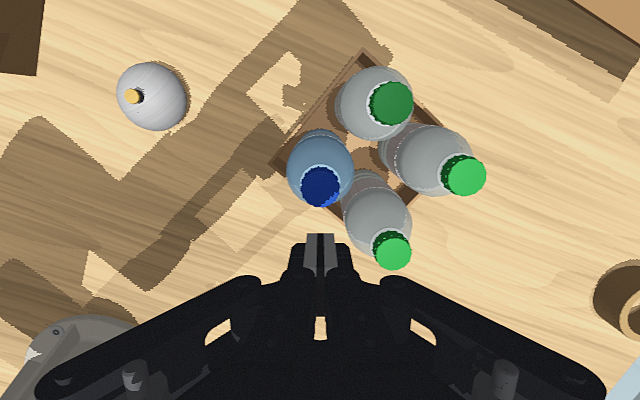

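The wrist view shows the stray cap at (320,187), as predicted, and the bell unmoved. Move over it, descend so the tips are about 21 mm above, and hold.

Call:
servo_tool(rows=[1,0.1,0.01,0,0,1,0.11,0.015,0.1,0,1,0,0,0.3,0,1,0,0,0.4,0,1,0,0,0.3,0,1,0,0,0.15,0,1,0,0,0,0,1,0,0,0,0])

```text
clock: 14.35
tool_pos: [0.5041, -0.2138, 0.1965]
tool_rot: [3.086, 0.587, 0.001]
ft_force: [0.4, -0.2, 0.2]
grip_width: -0.0001
finger_force: 0.0
```

Call:
servo_tool(rows=[1,0,0,0,0,1,0,0,0,0,1,0,0,0,0,1,0,0,0,0,1,0,0,0,0,1,0,0,0,0,1,0,0,0,0,1,0,0,0,0,1,0,0,0,0,1,0,0,0,0,1,0,0,0,0,1,0,0,0,0,1,0,0,0,0,1,0,0,0,0,1,0,0,0,0,1,0,0,0,0,1,0,0,0,0,1,0,0,0,0,1,0,0,0,0,1,0,0,0,0])

```text
clock: 16.35
tool_pos: [0.5036, -0.2138, 0.1961]
tool_rot: [3.086, 0.587, -0.0]
ft_force: [0.1, -0.4, -0.6]
grip_width: 0.0003
finger_force: 0.0
```

Call:
servo_tool(rows=[1,0,0,0,0,1,0,0,0,0,1,0,0,0,0,1,0,0,0,0,1,0,0,0,0,1,0,0,0,0,1,0,0,0,0,1,0,0,0,0])

```text
clock: 17.15
tool_pos: [0.5036, -0.2138, 0.1961]
tool_rot: [-3.086, -0.587, -0.0]
ft_force: [1.0, 0.1, 0.1]
grip_width: 0.0
finger_force: 0.0
```

Call:
servo_tool(rows=[1,0,0,-0.2,0,1,0,0,-0.5,0,1,0,0,-0.5,0,1,0.12,-0.13,0,0,1,0.36,-0.62,0,0,1,0.36,-0.62,0,0,1,0.36,-0.62,0,0,1,0.36,-0.62,0,0,1,0.36,-0.62,0,0,1,0.36,-0.62,0,0,1,0.36,-0.62,0,0,1,0.36,-0.62,0,0,1,0.36,-0.62,0,0,1,0.36,-0.62,0,0,1,0.36,-0.62,0,0,1,0.36,-0.62,0,0,1,0.36,-0.62,0,0,1,0.36,-0.62,0,0,1,0.12,-0.13,0,0,1,0,0,0,0])

```text
clock: 19.15
tool_pos: [0.5849, 0.3001, 0.2555]
tool_rot: [3.085, 0.59, -0.001]
ft_force: [-0.6, -0.3, 0.1]
grip_width: -0.0002
finger_force: 0.0
```

Run:
```python
from h import *
from scipy.spatial.transform import Rotation as Ro
s=env.read_state();c=shot('wrist','w4.png')
p=s['tool_pos'];R=Ro.from_rotvec(s['tool_rot']).as_matrix();print(s['clock'],p,s['ft_force'])
T=np.array(c['tool_from_camera']);Rc=R@T[:3,:3];cc=dict(c);cc['R']=Rc.T;cc['t']=-Rc.T@(p+R@T[:3,3])
H,S,V=cv2.split(cv2.cvtColor(c['pixels'],cv2.COLOR_RGB2HSV))
for ce,st in blobs((H>105)&(H<130)&(S>150)&(V>60),200): print(ce,st,ray(cc,*ce,.204).round(4))
q=cc['R']@np.array([.585,.299,.004])+cc['t'];print('pred print',c['fx']*q[0]/q[2]+c['cx'],c['fy']*q[1]/q[2]+c['cy'])
print('units',(R.T@(np.array([.585,.299,.193])-p)/.05).round(3))
```

```text
19.15 [0.58488598 0.30006776 0.2554982 ] [-0.56787943 -0.30837603  0.0674036 ]
[409.  232.9] [389, 213, 41, 41, 1226] [0.587 0.224 0.204]
[ 19.2 299.4] [0, 293, 42, 13, 228] [0.411  0.5027 0.204 ]
pred print 319.9630090976573 159.50122113957624
units [-0.005  0.021  1.25 ]
```

View pics/w4.png

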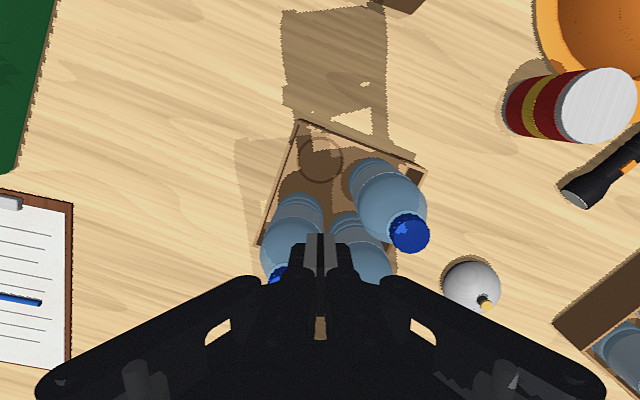

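The print is at (320,159), exactly as predicted. Descend and hold there.

Call:
servo_tool(rows=[1,0,0.02,0.15,0,1,0,0,0.3,0,1,0,0,0.4,0,1,0,0,0.25,0,1,0,0,0.13,0,1,0,0,0,0,1,0,0,0,0,1,0,0,0,0,1,0,0,0,0,1,0,0,0,0,1,0,0,0,0,1,0,0,0,0,1,0,0,0,0,1,0,0,0,0,1,0,0,0,0,1,0,0,0,0,1,0,0,0,0,1,0,0,0,0,1,0,0,0,0,1,0,0,0,0])

```text
clock: 21.2
tool_pos: [0.5855, 0.2979, 0.1946]
tool_rot: [-3.086, -0.587, -0.0]
ft_force: [0.9, -0.6, 0.3]
grip_width: -0.0
finger_force: 0.0
```

Call:
servo_tool(rows=[1,0,0,0,0,1,0,0,0,0,1,0,0,0,0,1,0,0,0,0,1,0,0,0,0,1,0,0,0,0,1,0,0,0,0,1,0,0,0,0,1,0,0,0,0,1,0,0,0,0])

```text
clock: 22.2
tool_pos: [0.5855, 0.2979, 0.1946]
tool_rot: [-3.086, -0.587, -0.0]
ft_force: [0.3, -0.5, -0.5]
grip_width: 0.0001
finger_force: 0.0
```

Run:
```python
from h import *
s=env.read_state();print(s['clock'],s['tool_pos'],s['ft_force']);print(env.close_job())
```

```text
22.2 [0.58551838 0.29793102 0.19459879] [ 0.30384181 -0.48685548 -0.53582572]
the job is handed in; nothing more can be done
None
```

Handed in at 22.2 s, verdict not shown: I pressed the bell about 4.6 mm (it rings from 3.5), held about 23 mm above the stray's cap for over 2 s, and ended about 22 mm above cap height over the empty place, with no bottle contact seen. These heights assume the real fingertips end about 31 mm short of the reported TCP, as measured on the bell.

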